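Switch on the bench supply box, shut its cover and lock the quarter-turn fastener

ROBOT

A 6-joint arm with a two-finger parallel gripper is mounted at the origin on a cart in front of the work surface, level with it; the furniture and walls round the work are solid. World frame = base frame: x ahead of the robot, y to its left, z up, the work surface at z = 0. Lengths are in m, angles in rad, forces in N, time in s.
With the tool pointing down it reaches from about 0.35 to 0.775 m from the base axis. Payload 7.3 kg.
Tool frame: the origin (TCP) lies at the very end of the fingers, on their centre line; the grasp point (between the pads) lies 19 mm behind it; z points along the fingers, y is the direction in which the jaws open and shut (so a half turn about z gives the same grasp; the last joint's range is limited). The gripper opens to 92 mm and grips with 3 to 60 N. Pads are 19 mm wide; open, the fingers measure 130 mm over their backs; the gripper's body (75 mm by 190 mm) begins 47 mm behind the grasp point.
Start: joints at [1.191, 0.342, 1.524, -0, 1.275, -0.146], TCP at [0.122, 0.511, 0.227] pointing down, gripper open.
Joint ranges: [-2.53, 2.53], [-0.77, 2.02], [0.04, 2.7], [-1, 4.14], [0.28, 2.66], [-3.11, 3.11]. Speed limits (rad/s): [2.57, 2.57, 3.14, 3.14, 3.14, 3.14].

INTERFACE

Orientations are given as [roll, pitch, yaw] about the fixed x, y, z axes, in that order (R = Rz(yaw) Ry(pitch) Rx(roll)).
In Python, from cell import robot gives the robot as it stands. The module is installed in compiled form; this text tells all that it offers.
- The arm moves only by the tool carry_out, never from a script. Its argument "series" is a list of rows, each an object with "jaw": the opening in per cent of the stroke, from 0 (shut) to 100 (fully open); "travel": the shift along the tool's x, y, z in units of 60 mm (1.0 is 60 mm), a list of three; "twist": the turn about the tool's z in units of 6 degrees (1.0 is 6 degrees). A call has 1 to 8 rows; each row shifts and turns the commanded pose from where the row before left it, along the tool's axes as they then stand; what a row does not reach is not made up. A row lasts 1/8 s, in which the tool goes at most 62.5 mm and 10.7 degrees, less where a joint would pass 70% of its speed; a pose out of reach is approached as far as the arm can. A call is refused whole if a number of a shift passes 1 or a number of a turn 1, either way. A call with a gripper value outside its range is refused whole. The fingers move at their own pace and stop on an object; "squeeze" is the grip in N (left out, the last holds). Time passes only in rows, so rows that do not move let the fingers close. It gives the time, the measured TCP pose, the force and the opening at its end, in the units of the state.
- robot.observe(): the state, without advancing time (a new reading comes with each control period).
- robot.read_camera(name): name is "side" or "top" or "wrist"; returns the picture (384x512x3 uint8, blue, green, red); there is no depth.
- robot.calibration(name): a dict with "intrinsics" (3x3 intrinsics, pixels), "k1" (the pictures are not rectified: a ray, as slopes to the right and down, at radius r is drawn at 1 + k1 r^2 times it, then the intrinsics apply), "cam_to_world" (4x4, takes a point from camera to world coordinates); the wrist camera has in their place "tool_from_camera" (4x4, takes a point from camera to tool coordinates, whose origin is the TCP and whose axes are the flange's). Camera axes: x right, y up, looking along -z (the intrinsics and any distortion apply to the point x, -y, -z); pixel columns grow to the right and rows downward; lengths in m; the calibration is good to about 2 mm. A picture is of the moment at which its call begins: read the wrist's pose just before it. calibration takes no time and is no camera call.
- robot.hand_in(): hands the job in, once; it reports no verdict.
Trained networks look in the newest picture that a camera, given by its name, has taken for a name from the list of things; names that differ only in an ending like _2 or _b are one class to them, and where a whole thing is asked for, a point or a joint stands for the part that bears it (a point fixed in the world has none). Each returns a list of dicts, best first, with "score" (0 to 1); they miss things now and then, are a little off and sometimes report something else, mostly with a low value. They report only what shows in the picture. A call takes as long as a camera call.
- robot.regions_of(camera, query): "pixels" (384x512 bool, what is visible of it) and "xy" ([column, row] in pixels, amid what is visible of it).
The state is a dict: "time": time; "qpos": joint angles; "qvel": joint speeds; "joint_efforts": joint torques, N m; "tool_pos": TCP position; "tool_rot": TCP orientation; "contact_force": force on the tool from outside, world axes, zero at the start; "torque": the same for the moment, N m; "opening": finger opening in m.
Only numpy, scipy, OpenCV 4.12 (cv2) and the standard library are available. Lean on these libraries where they do the work, as an engineer would, in place of code of your own. Each camera call takes 0.05 s, during which the arm holds its last target. There are 200 camera calls.

TASK

Put the grey supply box back into service: press the raised green end of the rocker switch inside it fully down, then push the standing cover over until it lies on the box, and last set your closed fingertips in the slot of the round fastener on the cover and, pressing the cover down against its spring buffers, turn the fastener clockwise a full quarter turn so that its cam locks the cover flush. Work with the fingertips or the outside of the fingers only: do not pinch or lift the cover or anything else, and leave the loose things round the box where they are.

Things in the scene. Friction and masses are not known exactly. Their poses are not given: they have to be found in the camera images.
- supply_box: light grey sheet-metal enclosure fixed to the bench, 200x200 mm, rim 115 mm above the bench, walls 3 mm, open at the top. Origin: centre of its underside. x axis: along the hinge to the far wall (within 0.4 rad of straight ahead); y: left to the hinge wall; z up. Switch at x = 0, y = -0.030, between modules and terminals that all stay below z = 0.066
- hinge_middle (a point): middle of the cover's hinge axis, on top of the box's left wall: box frame (0, 0.100, 0.115); the axis runs along the box's x. Site axes as the box's
- rocker (a joint): rocker of the main switch in the box, a plate 56 mm long (box x) and 41 mm wide, green far half, dark near half. 0 = off, green end raised; 0.40 rad = on, green end fully down; counts as on above 0.33. Starts at 0 to 0.04 and stays where it is left; about 3 N on the green end moves it
- rocker_green_end (a point): point on the top face of the green (far) half, 18 mm from the rocker's axis: press here, straight down. About 75 mm above the bench when off, 68 mm when on
- cover (a joint): cover, hinged along the left wall: 0 = shut, pi/2 = upright; starts 1.65 to 1.92 (leaning left), stop 1.98. Stiff hinge: above about 1.1 it stays where left, below that it sinks by itself. Unlocked it rests on two spring buffers at 0.06 to 0.07, its free edge 13 mm proud; about 10 N down at the fastener shuts it (0), and it springs up again unless the cam holds it
- cover_edge (a point): middle of the cover's free edge, on its outer face, 204 mm from the hinge. The cover is a 208x208x3 mm sheet with a 12 mm skirt folded inward at the free edge and sides. Site axes: x along the hinge as the box's x; -y from the hinge to the free edge; z out of the outer face (up when shut, to the left while the cover stands open)
- cover_push (a point): bare point on the cover's outer face beside the fastener, 175 mm from the hinge and 76 mm from the middle towards the robot: a good place for the outside of the fingers to push the standing cover over. Axes as cover_edge
- fastener (a joint): quarter-turn fastener in the cover. 0 = open, slot along the hinge; pi/2 = locked, slot square to the hinge, white pointer at the bezel's green mark. Starts at 0 to 0.25; grows clockwise seen from above with the cover shut; stops at pi/2 and stays where it is left. Needs 0.1 to 0.4 N m
- slot_centre (a point): fastener axis on the slot's floor, 6 mm above the cover sheet's underside, 148 mm from the hinge (cover shut: box frame (0, -0.048, 0.121)). x: along the slot to the white pointer; z: out of the cover. Slot 38 mm wide, 13 mm deep, 90 mm long, between the two lobes of the dark dial; a fixed bezel ring 10 mm above the slot floor closes its ends. The fingertips, closed, go in 20 to 28 mm off centre
- keeper_seat (a point): ramped keeper on the inside of the right wall, 14 mm below the rim. From about 0.9 rad of fastener turn the cam bar under the cover must pass below it: it does so only if the cover is held within 5 mm of shut, and then draws it down; higher, the bar strikes the keeper and the fastener jams. As the slot is wider than the fingertips, lead them past a quarter circle, to the stop
- tape_measure: yellow tape measure, 72x37x61 mm, stands loose on the bench to the left of the box; leave it alone. Origin: centre of its underside
- screwdriver: red-handled screwdriver, 193 mm long, lies loose on the bench to the right of the box; leave it alone. Origin: middle of its length, on the bench
- marker_black: black and white marker, 130 mm long, lies loose on the right of the bench; leave it alone. Origin: middle of its length, on the bench
- cutter_red: red box cutter, 156 mm long, 31 mm wide, 18 mm high, lies loose on the left of the bench; leave it alone. Origin: middle of its length, on the bench
- can_bench: orange drink can, 53 mm across, 133 mm tall, stands loose on the right of the bench; leave it alone. Origin: centre of its underside

How it is judged:
By the outcome, as a careful person would: the job done as asked, in the order asked, and still so for the second after the job is handed in, with the robot touching nothing.
It also fails if it takes over 58 s, if anything falls off the work surface, if the arm or the gripper's body presses on something with over 40 N, if the wrist force passes 120 N, or if a joint passes its speed limit or range.

## Working session

There is one attempt and no reset: what is moved stays moved. The work goes in short steps, Python scripts to look and compute and a tool call to move; the robot and the scene stay as the last step left them, time stands still between calls to the robot, and variables do not carry over. Pictures are saved under pics/ and viewed, about 8 in all and at most 12, crops included, and the job is handed in when it is done.

Besides the shell and the picture viewer there is one more tool, called after "Emit:" as name(argument=value, ...) on one line, values as JSON. carry_out: Moves the arm, as the interface text tells. Its arguments: {"type":"object","properties":{"series":{"type":"array"},"squeeze":{"type":"number"}},"required":["series"]}

```bash
mkdir -p pics && python3 - <<'E'
from cell import robot
import cv2,numpy as np
print(robot.observe())
ims={}
for n in ["side","top","wrist"]:
    im=robot.read_camera(n); cv2.imwrite(f"pics/a_{n}.png",im); ims[n]=im
    c=robot.calibration(n); print(n,{k:np.round(v,4).tolist() for k,v in c.items()})
for n in ["side","top"]:
    for q in ["supply_box","rocker_green_end","cover_edge","slot_centre","keeper_seat","hinge_middle","cover_push","tape_measure","can_bench"]:
        r=robot.regions_of(n,q)
        print(n,q,[(round(float(d['score']),2),np.round(d['xy'],1).tolist(),int(d['pixels'].sum())) for d in r[:2]])
cv2.imwrite("pics/a_both.png",cv2.resize(np.vstack([ims['top'],ims['side']]),None,fx=.78,fy=.78) )
E
```

```text
{'time': 0.0, 'qpos': array([ 1.19100731e+00,  3.42684298e-01,  1.52502565e+00, -4.04283799e-05,
        1.27540461e+00, -1.46005242e-01]), 'qvel': array([-0.00151051, -0.00063654, -0.00054907,  0.00122725, -0.003154  ,
        0.00138691]), 'joint_efforts': array([ 9.35678072e-04, -4.31246674e+01, -2.44225502e+01,  7.19845318e-02,
        5.58976515e-02, -1.40426769e-04]), 'tool_pos': array([0.12145898, 0.51033002, 0.2260619 ]), 'tool_rot': array([-3.14008132e+00, -1.83169557e-04,  2.90782054e+00]), 'contact_force': array([-1.073261  ,  0.22873442, -0.24198866]), 'torque': array([-0.00648787,  0.02143091,  0.02684142]), 'opening': 0.09211298741184437}
side {'intrinsics': [[416.7232, 0.0, 249.7712], [0.0, 416.7232, 190.8945], [0.0, 0.0, 1.0]], 'k1': 0.0149, 'cam_to_world': [[-0.4269, 0.3825, -0.8194, -0.8053], [-0.9042, -0.193, 0.381, 0.5351], [-0.0124, 0.9036, 0.4283, 0.8145], [0.0, 0.0, 0.0, 1.0]]}
top {'intrinsics': [[453.5601, 0.0, 246.6282], [0.0, 453.5601, 186.556], [0.0, 0.0, 1.0]], 'k1': -0.1506, 'cam_to_world': [[-0.0053, 0.9912, -0.1323, 0.3395], [-0.9999, -0.004, 0.0106, -
[... 433 characters left out ...]
[203.2, 172.7], 610), (0.25, [201.8, 223.4], 279)]
side slot_centre []
side keeper_seat []
side hinge_middle [(0.62, [236.4, 203.6], 3377)]
side cover_push [(0.76, [205.6, 172.7], 525)]
side tape_measure [(0.73, [201.2, 222.8], 280)]
side can_bench [(0.71, [350.6, 191.2], 402)]
top supply_box [(0.64, [211.1, 187.4], 5750)]
top rocker_green_end [(0.58, [241.0, 190.6], 199)]
top cover_edge [(0.66, [186.2, 181.8], 1969)]
top slot_centre [(0.57, [184.8, 179.4], 2044), (0.43, [342.2, 163.5], 150)]
top keeper_seat [(0.42, [256.2, 187.9], 13)]
top hinge_middle [(0.72, [217.0, 182.4], 5712)]
top cover_push [(0.65, [182.4, 180.3], 1985)]
top tape_measure []
top can_bench [(0.56, [361.1, 224.1], 273)]
```

View pics/a_top.png

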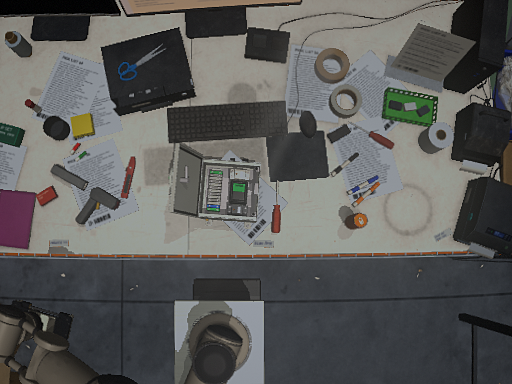

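View pics/a_side.png

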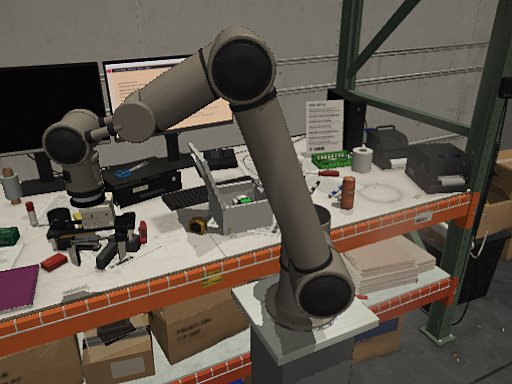

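```bash
cat > h.py <<'E'
import numpy as np,cv2
from cell import robot
from scipy.spatial.transform import Rotation as R
def cam(n,st=None):
    c=robot.calibration(n)
    if n=="wrist":
        T=np.eye(4);T[:3,:3]=R.from_euler('xyz',st['tool_rot']).as_matrix();T[:3,3]=st['tool_pos']
        M=T@np.array(c['tool_from_camera'])
    else: M=np.array(c['cam_to_world'])
    return np.array(c['intrinsics']),c['k1'],M
def proj(C,P):
    K,k,M=C;P=np.atleast_2d(P);p=(P-M[:3,3])@M[:3,:3]
    s=np.c_[p[:,0]/-p[:,2],-p[:,1]/-p[:,2]];r2=(s**2).sum(1,keepdims=True)
    return (s*(1+k*r2))@K[:2,:2].T+K[:2,2]
def ray(C,uv):
    K,k,M=C;d=(np.atleast_2d(uv)-K[:2,2])/np.diag(K)[:2];s=d.copy()
    for _ in range(20): s=d/(1+k*(s**2).sum(1,keepdims=True))
    return M[:3,3],np.c_[s[:,0],-s[:,1],-np.ones(len(s))]@M[:3,:3].T
def onz(C,uv,z):
    o,d=ray(C,uv);return o+d*((z-o[2])/d[:,2:])
def pose(b): # x,y,yaw -> function box->world
    c,s=np.cos(b[2]),np.sin(b[2]);Rm=np.array([[c,-s,0],[s,c,0],[0,0,1]])
    return lambda P:np.atleast_2d(P)@Rm.T+[b[0],b[1],0]
def cov(a,P): # cover frame (x along hinge, d from hinge, h outward) -> box
    P=np.atleast_2d(P);d,h=P[:,1],P[:,2]
    return np.c_[P[:,0],.1-d*np.cos(a)+h*np.sin(a),.115+d*np.sin(a)+h*np.cos(a)]
E
python3 - <<'E'
from h import *
im=cv2.imread('pics/a_top.png')
cv2.imwrite('pics/b_crop.png',cv2.resize(im[130:230,160:290],None,fx=6,fy=6,interpolation=cv2.INTER_CUBIC))
C=cam('top')
print(onz(C,[[241,190.6]],.075),onz(C,[[202,217],[262,217],[262,160]],.115))
E
```

```text
[[ 0.53379264 -0.08112044  0.075     ]] [[ 0.44001838  0.05008535  0.115     ]
 [ 0.43920727 -0.1513397   0.115     ]
 [ 0.63376005 -0.15324446  0.115     ]]
```

View pics/b_crop.png

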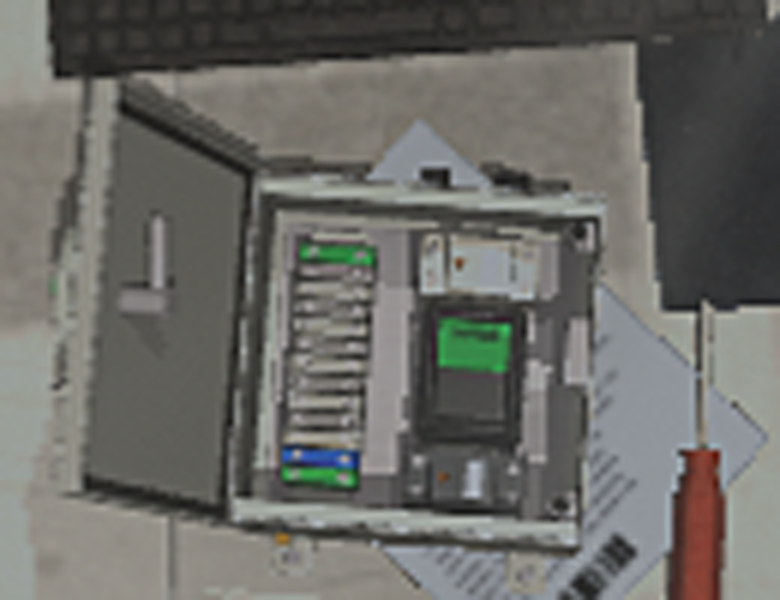

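```bash
python3 - <<'E'
from h import *
from scipy.optimize import least_squares
C=cam('top')
uv=np.array([[257,180],[603,195],[578,548],[228,518]])/6+[160,130]-.4
B=np.array([[.1,.1,.115],[.1,-.1,.115],[-.1,-.1,.115],[-.1,.1,.115]])
r=least_squares(lambda b:(proj(C,pose(b)(B))-uv).ravel(),[.54,-.05,0])
print(r.x,r.fun.round(1)); b=r.x
# green centre check
print(pose(b)([[.018,-.03,.075]]), onz(C,[[160+475/6,130+345/6]],.075))
for a in np.arange(1.6,2.0,.05):
    P=cov(a,[[.104,.204,0],[-.104,.204,0],[.104,.204,-.012],[-.104,.204,-.012]])
    print(round(a,2),((proj(C,pose(b)(P))+.4-[160,130])*6).round().tolist())
E
```

```text
[ 0.53311609 -0.04061604 -0.07357581] [-0.5 -1.2  0.3  0.3  0.6  0.  -0.5  0.9]
[[ 0.54886211 -0.07185804  0.075     ]] [[ 0.54466035 -0.07479799  0.075     ]]
1.6 [[207.0, 84.0], [171.0, 503.0], [231.0, 86.0], [196.0, 504.0]]
1.65 [[187.0, 83.0], [150.0, 501.0], [211.0, 84.0], [175.0, 503.0]]
1.7 [[167.0, 82.0], [130.0, 500.0], [190.0, 83.0], [154.0, 501.0]]
1.75 [[147.0, 82.0], [110.0, 499.0], [170.0, 82.0], [133.0, 500.0]]
1.8 [[128.0, 81.0], [90.0, 498.0], [150.0, 82.0], [113.0, 499.0]]
1.85 [[109.0, 81.0], [71.0, 497.0], [131.0, 81.0], [93.0, 498.0]]
1.9 [[90.0, 81.0], [52.0, 496.0], [112.0, 81.0], [74.0, 497.0]]
1.95 [[72.0, 82.0], [34.0, 495.0], [93.0, 81.0], [55.0, 496.0]]
```

Emit:
carry_out(series=[{"jaw": 0,"travel": [0,0,-0.4],"twist": 1},{"jaw": 0,"travel": [0,0,-0.4],"twist": 1},{"jaw": 0,"travel": [0,0,-0.4],"twist": 1},{"jaw": 0,"travel": [0,0,-0.4],"twist": 1},{"jaw": 0,"travel": [0,0,-0.4],"twist": 1},{"jaw": 0,"travel": [0,0,-0.4],"twist": 1},{"jaw": 0,"travel": [0,0,-0.3],"twist": 1},{"jaw": 0,"travel": [0,0,0],"twist": 1}])

```text
time: 2.05
tool_pos: [0.1217, 0.5112, 0.3904]
tool_rot: [3.139, -0.002, 2.067]
contact_force: [-0.5, 1.1, -0.3]
opening: 0.0164
```

Emit:
carry_out(series=[{"jaw": 0,"travel": [0,0.5,0],"twist": 1},{"jaw": 0,"travel": [0,0.5,0],"twist": 1},{"jaw": 0,"travel": [0,0.5,0],"twist": 1},{"jaw": 0,"travel": [0,0.5,0],"twist": 1},{"jaw": 0,"travel": [0,0.6,0],"twist": 1},{"jaw": 0,"travel": [-0.3,0.6,0],"twist": 0.5},{"jaw": 0,"travel": [-0.6,0.6,0],"twist": 0},{"jaw": 0,"travel": [-0.6,0.6,0],"twist": 0}])

```text
time: 3.05
tool_pos: [0.3725, 0.4564, 0.3883]
tool_rot: [-3.141, 0.0, 1.494]
contact_force: [0.8, 1.1, -0.1]
opening: 0.0001
```

Emit:
carry_out(series=[{"jaw": 0,"travel": [-0.7,0.4,0],"twist": 0},{"jaw": 0,"travel": [-0.7,0.4,0],"twist": 0},{"jaw": 0,"travel": [-0.7,0.4,0],"twist": 0},{"jaw": 0,"travel": [-0.7,0.3,0],"twist": 0},{"jaw": 0,"travel": [-0.7,0.2,0],"twist": 0},{"jaw": 0,"travel": [-0.7,0,0],"twist": 0},{"jaw": 0,"travel": [-0.7,0,0],"twist": 0},{"jaw": 0,"travel": [0,0,0],"twist": 0}])

```text
time: 4.05
tool_pos: [0.4507, 0.1544, 0.3891]
tool_rot: [3.141, 0.0, 1.49]
contact_force: [0.3, 0.7, -0.0]
opening: 0.0005
```

Emit:
carry_out(series=[{"jaw": 0,"travel": [-0.6,0.4,0],"twist": 0},{"jaw": 0,"travel": [-0.7,0.4,0],"twist": 0},{"jaw": 0,"travel": [-0.7,0.4,0],"twist": 0},{"jaw": 0,"travel": [-0.7,0.3,0],"twist": 0},{"jaw": 0,"travel": [-0.6,0.1,0],"twist": 0},{"jaw": 0,"travel": [0,0,0],"twist": 0},{"jaw": 0,"travel": [0,0,0],"twist": 0}])

```text
time: 4.92
tool_pos: [0.5315, -0.0472, 0.3886]
tool_rot: [-3.141, -0.001, 1.495]
contact_force: [-0.1, 0.5, 0.1]
opening: 0.0006
```

```bash
python3 - <<'E'
from h import *
st=robot.observe();print(st['tool_pos'],st['tool_rot'],st['qpos'])
im=robot.read_camera('wrist');np.save('st.npy',st,allow_pickle=True)
C=cam('wrist',st)
cv2.imwrite('pics/c_raw.png',im)
b=[.533,-.0406,-.0736]
for q in ["supply_box","rocker_green_end","cover_edge","keeper_seat"]:
    r=robot.regions_of('wrist',q)
    print(q,[(round(float(d['score']),2),np.round(d['xy'],1).tolist(),int(d['pixels'].sum())) for d in r[:2]])
B=np.array([[.1,.1,.115],[.1,-.1,.115],[-.1,-.1,.115],[-.1,.1,.115],[.018,-.03,.075]])
print(proj(C,pose(b)(B)).round().tolist(),proj(C,pose(b)(cov(1.87,[[.104,.204,0],[-.104,.204,0]]))).round().tolist())
v=cv2.resize(im,None,fx=1.5625,fy=1.5625,interpolation=cv2.INTER_CUBIC)
cv2.imwrite('pics/c_wrist.png',v)
E
```

```text
[ 0.53148809 -0.04716745  0.38860915] [-3.14145923e+00 -8.39544234e-04  1.49480729e+00] [-2.32679524e-01  2.91938677e-01  1.15956008e+00  8.14251128e-04
  1.69035666e+00 -1.56593533e-01]
supply_box [(0.6, [255.6, 92.5], 40418)]
rocker_green_end [(0.92, [255.7, 172.5], 1137)]
cover_edge [(0.92, [255.6, 31.7], 17384)]
keeper_seat [(0.44, [256.5, 218.0], 167)]
[[337.0, 73.0], [329.0, 230.0], [180.0, 231.0], [171.0, 74.0], [267.0, 174.0]] [[429.0, -66.0], [82.0, -65.0]]
```

View pics/c_wrist.png

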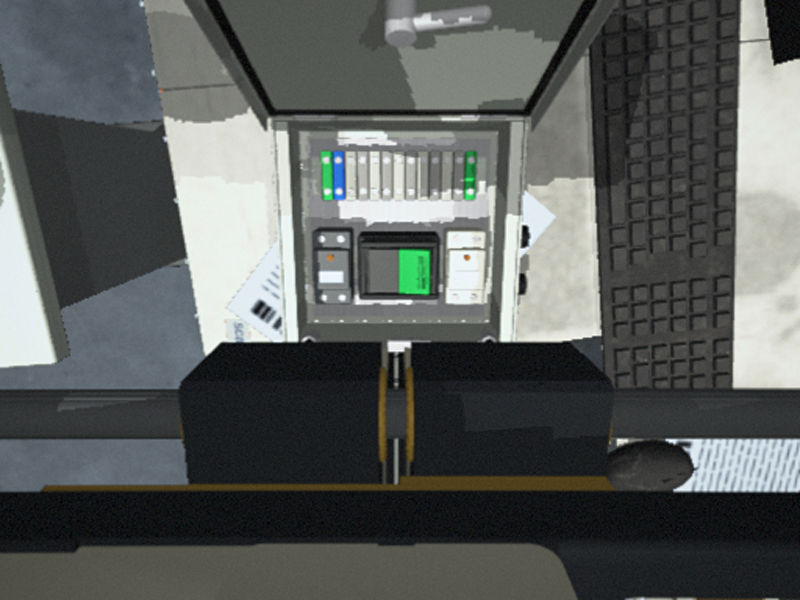

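Emit:
carry_out(series=[{"jaw": 0,"travel": [-0.2,0.2,0.6],"twist": 0},{"jaw": 0,"travel": [-0.2,0.22,0.8],"twist": 0},{"jaw": 0,"travel": [0,0,0.8],"twist": 0},{"jaw": 0,"travel": [0,0,0.8],"twist": 0},{"jaw": 0,"travel": [0,0,0.8],"twist": 0},{"jaw": 0,"travel": [0,0,0.7],"twist": 0},{"jaw": 0,"travel": [0,0,0.5],"twist": 0},{"jaw": 0,"travel": [0,0,0],"twist": 0}])

```text
time: 6.18
tool_pos: [0.5532, -0.0733, 0.0868]
tool_rot: [-3.137, -0.001, 1.495]
contact_force: [0.0, -0.1, 0.4]
opening: 0.0005
```

Emit:
carry_out(series=[{"jaw": 0,"travel": [0,0,0.06],"twist": 0},{"jaw": 0,"travel": [0,0,0.06],"twist": 0},{"jaw": 0,"travel": [0,0,0.0],"twist": 0}])

```text
time: 6.55
tool_pos: [0.5549, -0.0742, 0.0822]
tool_rot: [3.14, 0.0, 1.494]
contact_force: [0.4, 0.7, 0.7]
opening: 0.0007
```

Emit:
carry_out(series=[{"jaw": 0,"travel": [0,0,0.06],"twist": 0},{"jaw": 0,"travel": [0,0,0.06],"twist": 0},{"jaw": 0,"travel": [0,0,0.0],"twist": 0}])

```text
time: 6.92
tool_pos: [0.5547, -0.0742, 0.0742]
tool_rot: [3.141, -0.0, 1.494]
contact_force: [0.6, -0.3, 0.9]
opening: 0.0006
```

Emit:
carry_out(series=[{"jaw": 0,"travel": [0,0,0.04],"twist": 0},{"jaw": 0,"travel": [0,0,0.0],"twist": 0}])

```text
time: 7.18
tool_pos: [0.5546, -0.0742, 0.0718]
tool_rot: [-3.141, -0.0, 1.494]
contact_force: [0.6, -0.4, 1.2]
opening: 0.0004
```

Emit:
carry_out(series=[{"jaw": 0,"travel": [0,0,0.04],"twist": 0},{"jaw": 0,"travel": [0,0,0.0],"twist": 0}])

```text
time: 7.42
tool_pos: [0.5545, -0.0741, 0.0693]
tool_rot: [-3.141, -0.0, 1.494]
contact_force: [1.2, -0.6, 0.7]
opening: 0.0002
```

Emit:
carry_out(series=[{"jaw": 0,"travel": [0,0,0.03],"twist": 0},{"jaw": 0,"travel": [0,0,0.0],"twist": 0}])

```text
time: 7.68
tool_pos: [0.5545, -0.0741, 0.0681]
tool_rot: [3.141, -0.0, 1.494]
contact_force: [-1.5, 0.4, 5.8]
opening: 0.0005
```

Emit:
carry_out(series=[{"jaw": 0,"travel": [0,0,0.03],"twist": 0},{"jaw": 0,"travel": [0,0,0.0],"twist": 0}])

```text
time: 7.92
tool_pos: [0.5546, -0.0742, 0.0679]
tool_rot: [3.141, 0.0, 1.494]
contact_force: [-4.4, 0.8, 19.0]
opening: 0.0003
```

Emit:
carry_out(series=[{"jaw": 0,"travel": [0,0,0.03],"twist": 0},{"jaw": 0,"travel": [0,0,0.0],"twist": 0}])

```text
time: 8.18
tool_pos: [0.5547, -0.0742, 0.0677]
tool_rot: [3.14, 0.001, 1.494]
contact_force: [-9.2, 2.0, 30.9]
opening: 0.0003
```

Emit:
carry_out(series=[{"jaw": 0,"travel": [0,0,-0.3],"twist": 0},{"jaw": 0,"travel": [0,0,-0.8],"twist": 0},{"jaw": 0,"travel": [0,0,-0.9],"twist": 0},{"jaw": 0,"travel": [0.3,0,-0.9],"twist": 0},{"jaw": 0,"travel": [0.3,0,-0.9],"twist": 0},{"jaw": 0,"travel": [0,0,-0.9],"twist": 0},{"jaw": 0,"travel": [0,0,-0.7],"twist": 0},{"jaw": 0,"travel": [0,0,0],"twist": 0}])

```text
time: 9.18
tool_pos: [0.558, -0.0383, 0.3912]
tool_rot: [3.136, 0.001, 1.494]
contact_force: [-0.0, 0.5, -0.4]
opening: 0.0002
```

```bash
python3 - <<'E'
from h import *
st=robot.observe();print(st['tool_pos'],st['tool_rot'])
im=robot.read_camera('wrist');C=cam('wrist',st)
old=cv2.imread('pics/c_raw.png')
for b in ([.533,-.0406,-.0736],[.535,-.041,-.0755]):
  print(proj(C,pose(b)([[.1,.1,.115],[-.1,.1,.115],[.018,-.03,.075],[0,-.03,.0715]])).round().tolist())
cv2.imwrite('pics/d_raw.png',im)
cv2.imwrite('pics/d.png',cv2.resize(np.hstack([old[120:210,190:330],im[120:210,190:330]]),None,fx=2.8,fy=2.8*1.5,interpolation=cv2.INTER_CUBIC))
E
```

```text
[ 0.55803916 -0.03830497  0.39124966] [3.13553831e+00 6.94585865e-04 1.49429012e+00]
[[314.0, 83.0], [149.0, 83.0], [248.0, 181.0], [235.0, 180.0]]
[[316.0, 83.0], [151.0, 83.0], [249.0, 181.0], [236.0, 180.0]]
```

View pics/d.png

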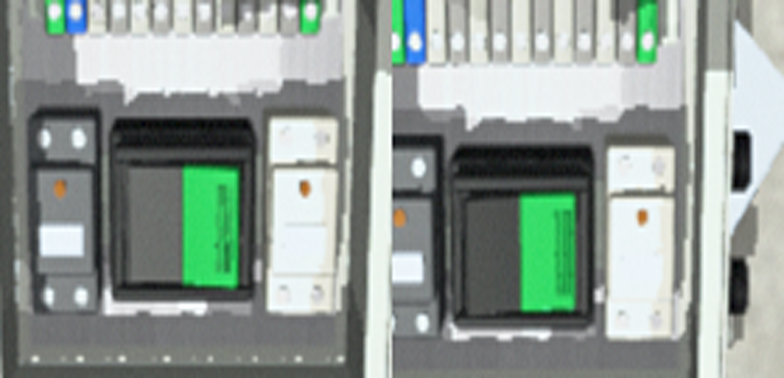

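```bash
python3 - <<'E'
from h import *
from scipy.optimize import least_squares
im0=cv2.imread('pics/c_raw.png');im1=cv2.imread('pics/d_raw.png')
t0=cv2.imread('pics/a_top.png');t1=robot.read_camera('top');cv2.imwrite('pics/d_top.png',t1)
for im in (im0,im1):
    h=cv2.cvtColor(im,cv2.COLOR_BGR2HSV);m=((h[...,0]>45)&(h[...,0]<80)&(h[...,1]>120)&(h[...,2]>90)).astype(np.uint8)
    n,l,s,c=cv2.connectedComponentsWithStats(m)
    i=[k for k in range(1,n) if s[k,4]>350]
    for k in i:
        print(s[k],c[k].round(1),im[l==k].mean(0).round(1)); ys,xs=np.where(l==k)
        for col in range(s[k,0],s[k,0]+s[k,2],2):
            print((col,ys[xs==col].min(),ys[xs==col].max()),end=' ')
        u=int(c[k][0]-22);v=int(c[k][1]);print('\ndark',im[v-6:v+6,u:u+8].mean((0,1)).round(1))
for t in(t0,t1):
    print(t[180:196,234:246].mean((0,1)),t[180:194,236:244,1].mean(1).round())
    print(t[188,225:255].tolist())
# predicted tool views: plate ends under off/on hypotheses
E
```

```text
[255 159  21  30 574] [264.6 173.4] [ 94.8 201.2  49.1]
(255, np.int64(160), np.int64(187)) (257, np.int64(159), np.int64(187)) (259, np.int64(159), np.int64(187)) (261, np.int64(159), np.int64(187)) (263, np.int64(160), np.int64(187)) (265, np.int64(160), np.int64(187)) (267, np.int64(160), np.int64(187)) (269, np.int64(160), np.int64(188)) (271, np.int64(160), np.int64(188)) (273, np.int64(160), np.int64(188)) (275, np.int64(161), np.int64(166)) 
dark [107.5 110.6 107.7]
[235 166  21  28 559] [245.4 179.5] [ 93.7 198.7  48.4]
(235, np.int64(167), np.int64(167)) (237, np.int64(166), np.int64(193)) (239, np.int64(166), np.int64(193)) (241, np.int64(166), np.int64(193)) (243, np.int64(166), np.int64(193)) (245, np.int64(166), np.int64(193)) (247, np.int64(166), np.int64(193)) (249, np.int64(166), np.int64(193)) (251, np.int64(166), np.int64(193)) (253, np.int64(166), np.int64(193)) (255, np.int64(167), np.int64(192)) 
dark [79.2 81.2 78.7]
[65.64583333 93.16666667 59.44270833] [ 69.  53.  66.  60. 135.  89. 104. 141. 138. 138. 141. 115.  71.  72.]
[[148, 148, 152], [151, 151, 155], [1
[... 271 characters left out ...]
6, 52], [56, 56, 58], [64, 65, 65], [98, 98, 100], [97, 97, 99], [99, 98, 100], [101, 101, 102], [81, 81, 82], [75, 74, 76], [113, 114, 116]]
[72.35416667 88.41666667 77.97395833] [ 97.  92.  93.  83. 110. 107.  99. 117. 114. 118. 121. 102.  52.  51.]
[[39, 40, 41], [49, 50, 50], [51, 52, 51], [49, 50, 51], [50, 52, 51], [47, 47, 46], [67, 75, 79], [83, 92, 99], [89, 100, 106], [98, 108, 115], [121, 133, 142], [110, 122, 131], [95, 107, 114], [90, 100, 108], [76, 77, 94], [58, 101, 50], [65, 132, 45], [66, 133, 47], [69, 138, 50], [66, 121, 52], [48, 53, 50], [53, 52, 57], [60, 61, 62], [98, 97, 100], [98, 98, 100], [97, 97, 100], [100, 100, 103], [79, 80, 82], [74, 73, 75], [113, 113, 116]]
```

Emit:
carry_out(series=[{"jaw": 0,"travel": [0.5,-0.2,0],"twist": 0},{"jaw": 0,"travel": [0.7,-0.3,0],"twist": 0},{"jaw": 0,"travel": [0.7,-0.3,0],"twist": 0},{"jaw": 0,"travel": [0.7,-0.3,0],"twist": 0},{"jaw": 0,"travel": [0.7,-0.3,0],"twist": 0},{"jaw": 0,"travel": [0.6,-0.25,0],"twist": 0},{"jaw": 0,"travel": [0.35,0,0],"twist": 0},{"jaw": 0,"travel": [0,0,0],"twist": 0}])

```text
time: 10.28
tool_pos: [0.4774, 0.2245, 0.386]
tool_rot: [-3.138, 0.001, 1.496]
contact_force: [-0.3, -0.6, -0.8]
opening: 0.0007
```

Emit:
carry_out(series=[{"jaw": 0,"travel": [0,0,0.5],"twist": 0},{"jaw": 0,"travel": [0,0,0.7],"twist": 0},{"jaw": 0,"travel": [0,0,0.65],"twist": 0},{"jaw": 0,"travel": [-0.4,0,0],"twist": 0},{"jaw": 0,"travel": [-0.5,0,0],"twist": 0},{"jaw": 0,"travel": [-0.2,0,0],"twist": 0},{"jaw": 0,"travel": [0,0,0],"twist": 0}])

```text
time: 11.15
tool_pos: [0.473, 0.1569, 0.2768]
tool_rot: [-3.141, -0.0, 1.492]
contact_force: [0.2, 0.1, -0.9]
opening: 0.0007
```

Emit:
carry_out(series=[{"jaw": 0,"travel": [-0.2,0,0],"twist": 0},{"jaw": 0,"travel": [-0.2,0,0],"twist": 0},{"jaw": 0,"travel": [-0.2,0,0],"twist": 0},{"jaw": 0,"travel": [-0.2,0,0],"twist": 0},{"jaw": 0,"travel": [-0.2,0,0],"twist": 0},{"jaw": 0,"travel": [-0.2,0,0],"twist": 0}])

```text
time: 11.9
tool_pos: [0.4674, 0.085, 0.2771]
tool_rot: [-3.141, 0.0, 1.494]
contact_force: [1.0, 2.5, 1.2]
opening: 0.0002
```

Emit:
carry_out(series=[{"jaw": 0,"travel": [-0.2,0,0],"twist": 0},{"jaw": 0,"travel": [-0.2,0,0],"twist": 0},{"jaw": 0,"travel": [-0.2,0,0],"twist": 0},{"jaw": 0,"travel": [-0.2,0,0],"twist": 0},{"jaw": 0,"travel": [-0.2,0,0],"twist": 0},{"jaw": 0,"travel": [0,0,0],"twist": 0}])

```text
time: 12.65
tool_pos: [0.463, 0.0249, 0.2772]
tool_rot: [3.141, 0.001, 1.493]
contact_force: [-0.2, 0.3, 0.1]
opening: 0.0004
```

Emit:
carry_out(series=[{"jaw": 0,"travel": [-0.2,0,0],"twist": 0},{"jaw": 0,"travel": [-0.2,0,0],"twist": 0},{"jaw": 0,"travel": [-0.2,0,0],"twist": 0},{"jaw": 0,"travel": [-0.1,0,0],"twist": 0},{"jaw": 0,"travel": [0,0,0],"twist": 0}])

```text
time: 13.28
tool_pos: [0.4598, -0.0164, 0.2771]
tool_rot: [3.142, 0.0, 1.493]
contact_force: [0.5, -0.1, -0.1]
opening: 0.0005
```

```bash
python3 - <<'E'
from h import *
im=robot.read_camera('side');w=robot.read_camera('wrist')
cv2.imwrite('pics/e.png',np.hstack([cv2.resize(im[110:270,130:330],(400,320)),cv2.resize(w,(400,320))]))
E
```

```text
(no output)
```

View pics/e.png

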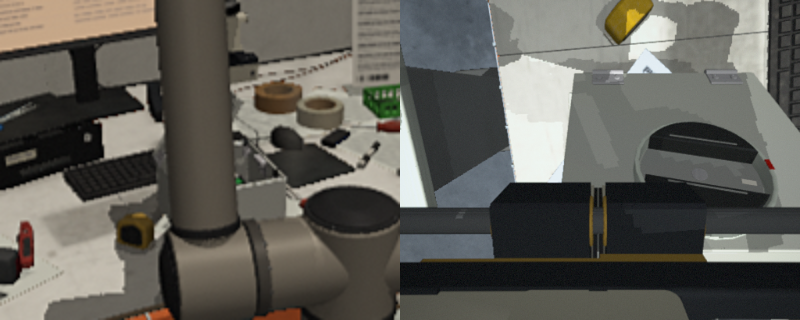

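Emit:
carry_out(series=[{"jaw": 0,"travel": [0,0,-0.5],"twist": 0},{"jaw": 0,"travel": [0,0.3,-0.5],"twist": 0},{"jaw": 0,"travel": [-0.4,0.5,0],"twist": 0},{"jaw": 0,"travel": [-0.5,0.5,0],"twist": 0},{"jaw": 0,"travel": [-0.4,0,0],"twist": 0},{"jaw": 0,"travel": [0,0,0],"twist": 0},{"jaw": 0,"travel": [0,0,0],"twist": 0},{"jaw": 0,"travel": [0,0,0],"twist": 0}])

```text
time: 14.38
tool_pos: [0.5315, -0.0985, 0.3374]
tool_rot: [3.141, -0.0, 1.495]
contact_force: [0.8, -0.1, 0.1]
opening: 0.0002
```

```bash
python3 - <<'E'
from h import *
st=robot.observe();print(st['tool_pos'],st['tool_rot'])
w=robot.read_camera('wrist');cv2.imwrite('pics/f_raw.png',w);C=cam('wrist',st)
b=[.535,-.041,-.0755]
for a in (0,.065,.5):
  print(a,proj(C,pose(b)(cov(a,[[0,.148,.006],[.104,.204,0],[-.104,.204,0],[.104,0,0],[-.104,0,0]]))).round().tolist())
r=robot.regions_of('wrist','slot_centre');print([(d['score'],d['xy'],d['pixels'].sum()) for d in r[:2]])
cv2.imwrite('pics/f.png',cv2.resize(w,None,fx=1.5625,fy=1.5625,interpolation=cv2.INTER_CUBIC))
E
```

```text
[ 0.53149774 -0.09848239  0.33741625] [ 3.14110176e+00 -1.96288812e-04  1.49525191e+00]
0 [[253.0, 161.0], [342.0, 208.0], [164.0, 208.0], [355.0, 15.0], [151.0, 16.0]]
0.065 [[253.0, 162.0], [345.0, 211.0], [161.0, 211.0], [355.0, 15.0], [151.0, 16.0]]
0.5 [[253.0, 149.0], [373.0, 212.0], [133.0, 212.0], [355.0, 15.0], [151.0, 16.0]]
[(0.96, [252.5, 118.1], np.int64(8266))]
```

View pics/f.png

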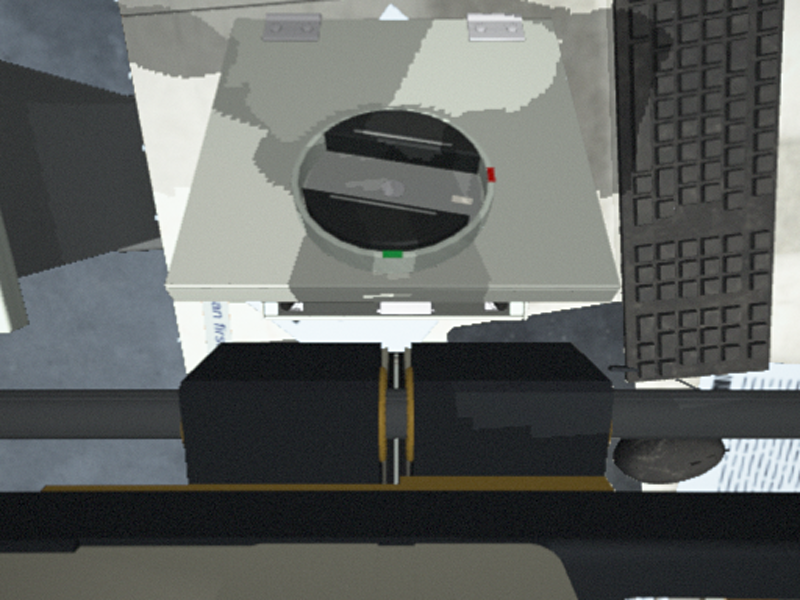

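Emit:
carry_out(series=[{"jaw": 0,"travel": [0,0,0],"twist": 0},{"jaw": 0,"travel": [0,0,0],"twist": 0},{"jaw": 0,"travel": [0,0,0],"twist": 0},{"jaw": 0,"travel": [0,0,0],"twist": 0},{"jaw": 0,"travel": [0,0,0],"twist": 0},{"jaw": 0,"travel": [0,0,0],"twist": 0},{"jaw": 0,"travel": [0,0,0],"twist": 0},{"jaw": 0,"travel": [0,0,0],"twist": 0}])

```text
time: 15.48
tool_pos: [0.5316, -0.0995, 0.3371]
tool_rot: [3.142, -0.0, 1.494]
contact_force: [-0.1, -1.2, -0.6]
opening: 0.0005
```

Emit:
carry_out(series=[{"jaw": 0,"travel": [0,0,0],"twist": 0},{"jaw": 0,"travel": [0,0,0],"twist": 0},{"jaw": 0,"travel": [0,0,0],"twist": 0},{"jaw": 0,"travel": [0,0,0],"twist": 0},{"jaw": 0,"travel": [0,0,0],"twist": 0},{"jaw": 0,"travel": [0,0,0],"twist": 0},{"jaw": 0,"travel": [0,0,0],"twist": 0},{"jaw": 0,"travel": [0,0,0],"twist": 0}])

```text
time: 16.48
tool_pos: [0.5316, -0.0995, 0.3371]
tool_rot: [3.142, -0.0, 1.494]
contact_force: [-0.3, 0.1, -0.5]
opening: 0.0007
```

```bash
python3 - <<'E'
from h import *
st=robot.observe();print(st['time'],st['tool_pos'],st['tool_rot'])
w=robot.read_camera('wrist');cv2.imwrite('pics/g_raw.png',w);C=cam('wrist',st)
b=[.535,-.041,-.0755]
v=cv2.resize(w,None,fx=1.5625,fy=1.5625,interpolation=cv2.INTER_CUBIC)
for a,col in ((0.065,(0,0,255)),(.3,(255,0,0))):
  q=proj(C,pose(b)(cov(a,[[.104,0,0],[.104,.204,0],[-.104,.204,0],[-.104,0,0]])))*1.5625;print(q.round().tolist())
  cv2.polylines(v,[q.astype(np.int32)],True,col,1)
ph=[.0,.1,.2]
for p in ph:
  q=proj(C,pose(b)(cov(.065,[[.04*np.cos(p),.148+.04*np.sin(p),.006],[-.04*np.cos(p),.148-.04*np.sin(p),.006]])))*1.5625
  cv2.line(v,tuple(q[0].astype(int).tolist()),tuple(q[1].astype(int).tolist()),(0,255,255),1)
r=robot.regions_of('wrist','cover');p=r[0]['pixels'];ys,xs=np.where(p);print([(y,xs[ys==y].min(),xs[ys==y].max()) for y in range(ys.min(),ys.max()+1,25)],ys.max())
cv2.imwrite('pics/g.png',v)
E
```

```text
16.475 [ 0.53158251 -0.09948156  0.33711447] [ 3.14154157e+00 -7.10119614e-05  1.49407557e+00]
[[555.0, 22.0], [539.0, 328.0], [251.0, 328.0], [235.0, 23.0]]
[[555.0, 22.0], [560.0, 336.0], [230.0, 337.0], [235.0, 23.0]]
[(10, np.int64(153), np.int64(352)), (35, np.int64(150), np.int64(352)), (60, np.int64(152), np.int64(351)), (85, np.int64(153), np.int64(350)), (110, np.int64(155), np.int64(349)), (135, np.int64(156), np.int64(346)), (160, np.int64(158), np.int64(345)), (185, np.int64(159), np.int64(345)), (210, np.int64(161), np.int64(328))] 211
```

View pics/g.png

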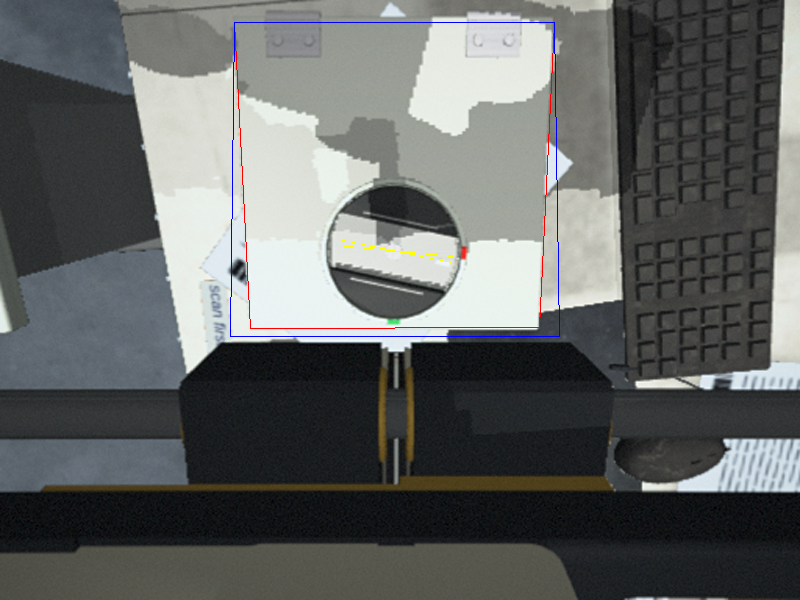

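Emit:
carry_out(series=[{"jaw": 0,"travel": [0.09,0.37,0.3],"twist": 0},{"jaw": 0,"travel": [0,0,0.7],"twist": 1},{"jaw": 0,"travel": [0,0,0.8],"twist": 1},{"jaw": 0,"travel": [0,0,0.7],"twist": 0.1},{"jaw": 0,"travel": [0,0,0.5],"twist": 0},{"jaw": 0,"travel": [0,0,0],"twist": 0},{"jaw": 0,"travel": [0,0,0],"twist": 0}])

```text
time: 17.45
tool_pos: [0.555, -0.096, 0.1585]
tool_rot: [3.139, -0.0, 1.274]
contact_force: [-0.6, 0.6, 1.2]
opening: 0.0005
```

```bash
python3 - <<'E'
from h import *
st=robot.observe();print(st['tool_pos'],st['tool_rot'],st['qpos'].round(2),st['contact_force'])
w=robot.read_camera('wrist');C=cam('wrist',st)
b=[.535,-.041,-.0755]
v=cv2.resize(w,None,fx=1.5625,fy=1.5625)
q=proj(C,pose(b)(cov(.065,[[0,.148,.006],[.024*np.cos(.22),.148+.024*np.sin(.22),.006]]))).round(1);print(q*1.5625)
d=st['tool_pos']-pose(b)([[0,0,0]])[0];c,s=np.cos(b[2]),np.sin(b[2]);print('box',c*d[0]+s*d[1],-s*d[0]+c*d[1])
cv2.imwrite('pics/i.png',v)
E
```

```text
[ 0.5549543  -0.09602449  0.15850264] [ 3.13944814e+00 -6.73521345e-05  1.27414422e+00] [-0.31  0.47  1.52  0.    1.15 -0.01] [-0.55257773  0.58371736  1.24769888]
[[330.46875 351.875  ]
 [395.625   352.03125]]
box 0.024047853942383818 -0.05336262227726661
```

View pics/i.png

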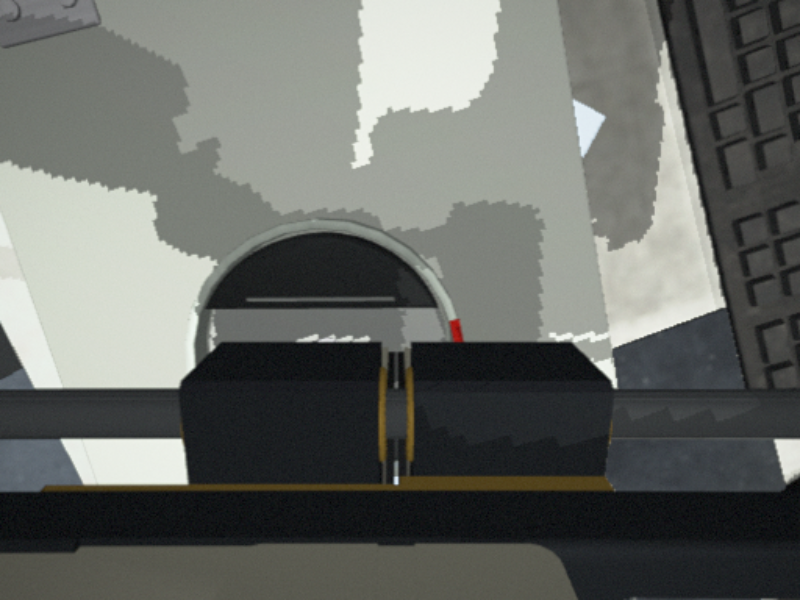

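Emit:
carry_out(series=[{"jaw": 0,"travel": [0,0,0.15],"twist": 0},{"jaw": 0,"travel": [0,0,0.1],"twist": 0},{"jaw": 0,"travel": [0,0,0.1],"twist": 0},{"jaw": 0,"travel": [0,0,0.08],"twist": 0},{"jaw": 0,"travel": [0,0,0],"twist": 0}])

```text
time: 18.12
tool_pos: [0.5541, -0.0958, 0.131]
tool_rot: [-3.141, -0.0, 1.274]
contact_force: [-0.2, 0.8, 0.2]
opening: 0.0003
```

Emit:
carry_out(series=[{"jaw": 0,"travel": [0,0,0.06],"twist": 0},{"jaw": 0,"travel": [0,0,0.04],"twist": 0},{"jaw": 0,"travel": [0,0,0],"twist": 0}])

```text
time: 18.5
tool_pos: [0.5542, -0.0961, 0.1258]
tool_rot: [3.141, 0.0, 1.274]
contact_force: [-0.8, -1.6, 3.9]
opening: 0.0002
```

Emit:
carry_out(series=[{"jaw": 0,"travel": [0,0,0.04],"twist": 0},{"jaw": 0,"travel": [0,0,0.04],"twist": 0},{"jaw": 0,"travel": [0,0,0],"twist": 0}])

```text
time: 18.88
tool_pos: [0.5543, -0.0963, 0.1214]
tool_rot: [3.14, 0.001, 1.274]
contact_force: [-2.4, -0.8, 6.9]
opening: 0.0006
```

Emit:
carry_out(series=[{"jaw": 0,"travel": [0,0,0.03],"twist": 0},{"jaw": 0,"travel": [0,0,0],"twist": 0}])

```text
time: 19.12
tool_pos: [0.5543, -0.0963, 0.1209]
tool_rot: [3.14, 0.001, 1.274]
contact_force: [-7.0, -0.5, 17.0]
opening: 0.0005
```

Emit:
carry_out(series=[{"jaw": 0,"travel": [-0.05,0,0.01],"twist": 0},{"jaw": 0,"travel": [-0.05,0,0],"twist": 0},{"jaw": 0,"travel": [-0.05,0,0],"twist": 0},{"jaw": 0,"travel": [0,0,0],"twist": 0}])

```text
time: 19.62
tool_pos: [0.5529, -0.1036, 0.1209]
tool_rot: [3.137, -0.002, 1.274]
contact_force: [-2.7, 5.2, 17.3]
opening: 0.0004
```

Emit:
carry_out(series=[{"jaw": 0,"travel": [-0.041,-0.019,0],"twist": 1},{"jaw": 0,"travel": [-0.041,-0.019,0],"twist": 1},{"jaw": 0,"travel": [0,0,0],"twist": 0}])

```text
time: 20.0
tool_pos: [0.5495, -0.1079, 0.1209]
tool_rot: [3.136, -0.003, 1.063]
contact_force: [-2.1, 3.6, 17.8]
opening: 0.0005
```

Emit:
carry_out(series=[{"jaw": 0,"travel": [-0.041,-0.019,0],"twist": 1},{"jaw": 0,"travel": [-0.041,-0.019,0],"twist": 1},{"jaw": 0,"travel": [-0.041,-0.019,0],"twist": 1},{"jaw": 0,"travel": [0,0,0],"twist": 0}])

```text
time: 20.5
tool_pos: [0.5431, -0.1128, 0.1209]
tool_rot: [3.135, -0.004, 0.749]
contact_force: [0.3, 1.5, 15.9]
opening: 0.0003
```

```bash
python3 - <<'E'
from h import *
st=robot.observe();b=[.535,-.041,-.0755]
d=st['tool_pos']-pose(b)([[0,-.048,0]])[0];R_=R.from_euler('xyz',st['tool_rot']).as_matrix()
print('slot centre->tip in tool',(R_.T@d).round(4),'F tool',(R_.T@st['contact_force']).round(1),'M',(R_.T@st['torque']).round(2))
print('finger angle',1.4953-st['tool_rot'][2],st['qpos'].round(2))
E
```

```text
slot centre->tip in tool [-0.0072  0.0262 -0.1208] F tool [  1.3  -0.8 -15.9] M [ 0.09 -0.02  0.05]
finger angle 0.7460590214237979 [-0.34  0.5   1.6   0.    1.04  0.48]
```

Emit:
carry_out(series=[{"jaw": 0,"travel": [-0.041,-0.028,0.01],"twist": 1},{"jaw": 0,"travel": [-0.041,-0.028,0],"twist": 1},{"jaw": 0,"travel": [-0.041,-0.028,0],"twist": 1},{"jaw": 0,"travel": [0,0,0],"twist": 0}])

```text
time: 21.0
tool_pos: [0.5353, -0.1154, 0.1209]
tool_rot: [3.132, -0.007, 0.435]
contact_force: [2.3, -6.8, 15.4]
opening: 0.0001
```

```bash
cat > s.py <<'E'
from h import *
st=robot.observe();b=[.535,-.041,-.0755]
d=st['tool_pos']-pose(b)([[0,-.048,0]])[0];R_=R.from_euler('xyz',st['tool_rot']).as_matrix()
print('slot centre->tip in tool',(R_.T@d).round(4),'F tool',(R_.T@st['contact_force']).round(1),'M',(R_.T@st['torque']).round(2))
print('finger angle',1.4953-st['tool_rot'][2],st['qpos'].round(2))
E
python3 s.py; python3 - <<'E'
from h import *
w=robot.read_camera('wrist')
cv2.imwrite('pics/j.png',cv2.resize(w[60:300],None,fx=1.5,fy=1.5))
E
```

```text
slot centre->tip in tool [-0.0067  0.0268 -0.1207] F tool [ -0.6   7.3 -15.3] M [-1.17 -0.25  0.01]
finger angle 1.0601920805275729 [-0.35  0.48  1.62 -0.    1.03  0.79]
```

View pics/j.png

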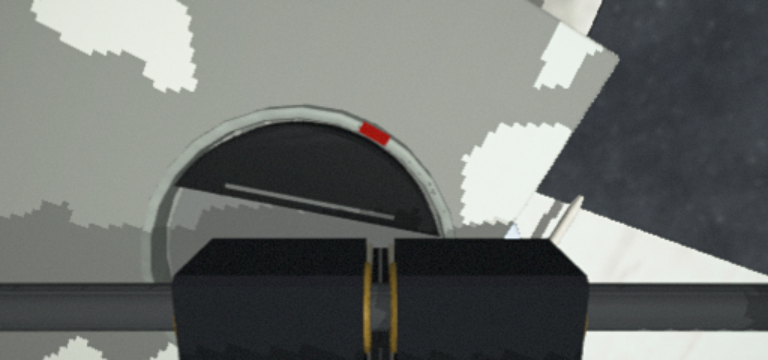

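Emit:
carry_out(series=[{"jaw": 0,"travel": [-0.046,-0.026,0.01],"twist": 1},{"jaw": 0,"travel": [-0.046,-0.026,0],"twist": 1},{"jaw": 0,"travel": [-0.046,-0.026,0],"twist": 1},{"jaw": 0,"travel": [0,0,0],"twist": 0}])

```text
time: 21.55
tool_pos: [0.5268, -0.1145, 0.1209]
tool_rot: [3.133, -0.011, 0.121]
contact_force: [2.3, -9.1, 18.2]
opening: 0.0004
```

```bash
python3 s.py
```

```text
slot centre->tip in tool [-0.0062  0.026  -0.1208] F tool [  1.4   9.4 -18.1] M [-1.71  0.14  0.  ]
finger angle 1.3742862876980517 [-0.35  0.47  1.65 -0.    1.01  1.1 ]
```

Emit:
carry_out(series=[{"jaw": 0,"travel": [-0.046,-0.015,0],"twist": 1},{"jaw": 0,"travel": [-0.046,-0.015,0],"twist": 1},{"jaw": 0,"travel": [-0.046,-0.01,0],"twist": 0},{"jaw": 0,"travel": [0,0,0],"twist": 0}])

```text
time: 22.05
tool_pos: [0.5207, -0.1114, 0.121]
tool_rot: [3.137, -0.018, -0.087]
contact_force: [11.0, -4.2, 13.2]
opening: 0.0003
```

```bash
python3 s.py
```

```text
slot centre->tip in tool [-0.0065  0.0239 -0.1211] F tool [ 11.5   3.3 -13. ] M [-0.69  1.78 -0.05]
finger angle 1.5827517291360018 [-0.35  0.45  1.67  0.    1.    1.3 ]
```

Emit:
carry_out(series=[{"jaw": 0,"travel": [-0.03,0,0.01],"twist": 0},{"jaw": 0,"travel": [-0.03,0,0],"twist": 0},{"jaw": 0,"travel": [0,0,0],"twist": 0}])

```text
time: 22.42
tool_pos: [0.5205, -0.1114, 0.1211]
tool_rot: [3.137, -0.025, -0.088]
contact_force: [21.7, -2.9, 9.4]
opening: 0.0005
```

```bash
python3 s.py; python3 - <<'E'
from h import *
w=robot.read_camera('wrist')
cv2.imwrite('pics/k.png',cv2.resize(w[60:300],None,fx=1.5,fy=1.5))
E
```

```text
slot centre->tip in tool [-0.0058  0.024  -0.1212] F tool [22.1  1.  -8.8] M [-0.32  3.53 -0.04]
finger angle 1.5831377167952891 [-0.36  0.45  1.68  0.    0.99  1.3 ]
```

View pics/k.png

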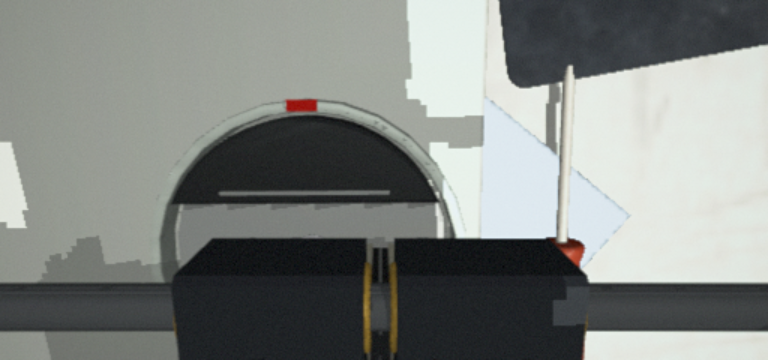

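Emit:
carry_out(series=[{"jaw": 0,"travel": [0.06,0,0],"twist": 0},{"jaw": 0,"travel": [0.06,0,0],"twist": 0},{"jaw": 0,"travel": [0.03,0,-0.1],"twist": 0},{"jaw": 0,"travel": [0,0,-0.3],"twist": 0},{"jaw": 0,"travel": [0,0,-0.6],"twist": 0},{"jaw": 0,"travel": [-0.6,0,-0.8],"twist": 0},{"jaw": 0,"travel": [-0.6,0,-0.8],"twist": 0},{"jaw": 0,"travel": [-0.4,0,-0.6],"twist": 0}])

```text
time: 23.48
tool_pos: [0.4227, -0.1005, 0.31]
tool_rot: [3.142, -0.001, -0.087]
contact_force: [0.4, -0.3, -0.7]
opening: 0.0004
```

Emit:
carry_out(series=[{"jaw": 0,"travel": [0,0,-0.3],"twist": 0},{"jaw": 0,"travel": [0,0,0],"twist": 0},{"jaw": 0,"travel": [0,0,0],"twist": 0}])

```text
time: 23.85
tool_pos: [0.4236, -0.1006, 0.3251]
tool_rot: [-3.141, 0.002, -0.087]
contact_force: [-0.1, -0.3, 0.3]
opening: 0.0006
```

```bash
python3 - <<'E'
from h import *
st=robot.observe();print(st['tool_pos'],st['contact_force'])
w=robot.read_camera('wrist');C=cam('wrist',st);b=[.535,-.041,-.0755]
v=cv2.resize(w,None,fx=1.5625,fy=1.5625,interpolation=cv2.INTER_CUBIC)
for a,col in((0,(0,0,255)),(.065,(255,0,0))):
  q=proj(C,pose(b)(cov(a,[[.104,0,0],[.104,.204,0],[-.104,.204,0],[-.104,0,0]])))*1.5625
  print(q.round().tolist());cv2.polylines(v,[q.astype(np.int32)],True,col,1)
cv2.imwrite('pics/l.png',v)
E
```

```text
[ 0.42361676 -0.10064888  0.32506362] [-0.09441192 -0.33851309  0.33048618]
[[114.0, -79.0], [453.0, -83.0], [448.0, 259.0], [158.0, 263.0]]
[[114.0, -79.0], [455.0, -93.0], [450.0, 263.0], [158.0, 263.0]]
```

View pics/l.png

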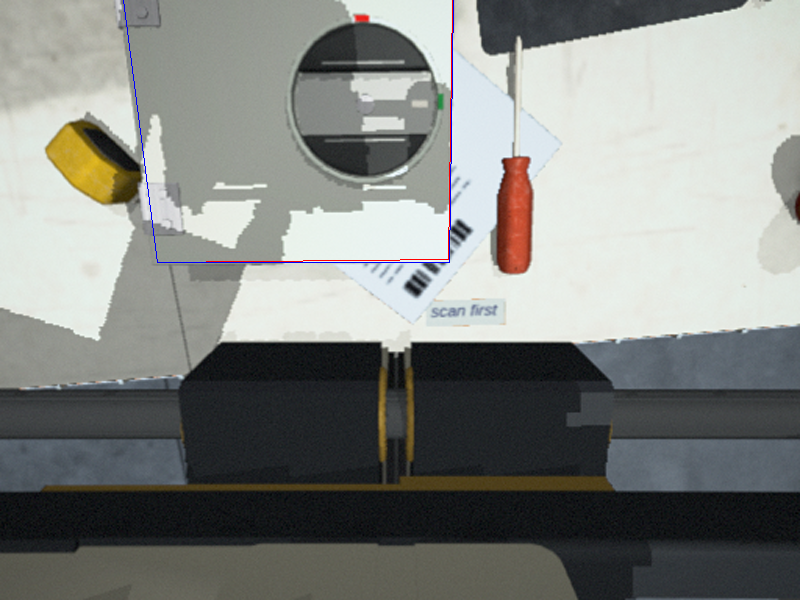

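```bash
python3 -c "
from cell import robot
print(robot.hand_in())"
```

```text
the job is handed in; nothing more can be done
None
```

I did all three steps in the order asked, and the job was handed in at about 24 s of the 58 s allowed.

- **Rocker:** I pressed the green end to a hard stop. The tip was at z = 0.068 m under 31 N, where the on position is given as about 68 mm. The dark half looked different afterwards. The pictures alone could not prove the tilt, so this rests mainly on the contact height.
- **Cover:** I pushed it over with the outside of the closed fingers. It sank onto its buffers, and the outline I fitted put it at about 0.065 rad.
- **Fastener:** With the tips in the slot and the cover held shut (z = 0.121 m, about 9 to 18 N down), I turned it clockwise to the stop. At the stop the side force rose to 22 N with no further movement.

In the last wrist picture, taken with the robot clear:
- The white pointer is at the green mark, within about a pixel, and the slot is square to the hinge.
- The cover matches the shut outline, though at that view angle shut and resting on the buffers differ by only a few pixels.
- The tape measure and screwdriver appear where they were. I did not check the marker, cutter and can again; the arm did no work near them.

No check failed or disagreed.

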